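# Push the stuck cartridge out of the pepper mill tube

## Robot

A 7-joint arm with a two-finger parallel gripper is mounted at the origin on the work surface. World frame = base frame: x ahead of the robot, y to its left, z up, the work surface at z = 0. Lengths are in m, angles in rad, forces in N, time in s.
With the tool pointing down it reaches from about 0.425 to 0.925 m from the base axis. Payload 6.8 kg.
Tool frame: the origin (TCP) lies at the very end of the fingers, on their centre line; the grasp point (between the pads) lies grasp_offset behind it (grasp_offset is the distance from the TCP to the grasp point, in m); z points along the fingers, y is the direction in which the jaws open and shut (so a half turn about z gives the same grasp; the last joint's range is limited). The gripper opens to 85 mm and grips with 20 to 120 N. Pads are 22 mm wide; open, the fingers measure 114 mm over their backs; the gripper's body (76 mm by 85 mm) begins 54 mm behind the grasp point. The pads swing forward as they close: fully open they stand 13 mm farther back than shut.
Start: joints at [1.026, 0.477, 0.022, 1.555, -0.011, 1.109, -0.083], TCP at [0.286, -0.612, 0.231] pointing down, gripper open.
Joint ranges: [-2.96, 2.96], [-0.34, 2.1], [-1.41, 1.46], [0.24, 2.44], [-1.37, 4.51], [0.17, 1.92], [-2.96, 2.96]. Speed limits (rad/s): [2.39, 2.39, 3.14, 3.14, 3.14, 3.14, 3.14].

## Interface

Orientations are given as a unit quaternion [w, x, y, z].
In Python, from station import * gives the robot as it stands.
- The arm moves only by the shell command python3 -m handwheel 'ROWS' [FORCE]. ROWS is JSON, one flat list of numbers, 7 for each row, row after row: the shift along the world's x, y, z in cm, then the turn, a rotation vector about the world's x, y, z in degrees, then the opening, from 0 (shut) to 1 (fully open). In form: [tx, ty, tz, ax, ay, az, fingers, tx, ty, tz, ax, ay, az, fingers, ...]. A call has 1 to 8 rows; each row is the pose to reach, as a shift and turn from the pose measured when the call began; what a row does not reach only later rows make up. A row lasts 1/12 s, in which the tool goes at most 41.7 mm and 7.16 degrees, less where a joint would pass 70% of its speed; a pose out of reach is approached as far as the arm can. A call with a gripper value outside its range is refused whole. The fingers move at their own pace and stop on an object; FORCE is the grip in N (left out, the last holds). Time passes only in rows, so rows that repeat a pose let the fingers close. It gives the time, the measured TCP pose, the force and the opening at its end, in the units of the state.
- get_obs(): the state, without advancing time (a new reading comes with each control period).
- read_camera(name): name is "scene" or "top" or "wrist"; returns the picture (400x640x3 uint8, red, green, blue); there is no depth.
- camera_info(name): a dict with "fx", "fy", "cx", "cy" (pixels), "R" (3x3) and "t" (3): a world point X has camera coordinates R X + t; the wrist camera has in their place "mount" (4x4, takes a point from camera to tool coordinates, whose origin is the TCP and whose axes are the flange's). Camera axes: x right, y down, z forward; pixel columns grow to the right and rows downward; lengths in m; the calibration is good to about 2 mm. A picture is of the moment at which its call begins: read the wrist's pose just before it. camera_info takes no time and is no camera call.
- hand_in(): hands the job in, once; it reports no verdict.
The state is a dict: "t": time; "q": joint angles; "joint_vel": joint speeds; "joint_torque": joint torques, N m; "eef_pos": TCP position; "tool_rot": TCP orientation; "contact_force": force on the tool from outside, world axes, zero at the start; "torque": the same for the moment, N m; "gripper_width": opening from 0.0 (shut) to 1.0 (fully open).
Only numpy, scipy, OpenCV 4.12 (cv2) and the standard library are available. Lean on these libraries where they do the work, as an engineer would, in place of code of your own. Each camera call takes 0.05 s, during which the arm holds its last target. There are 200 camera calls.

## Task

The grinding cartridge is stuck in the pepper mill's steel tube, which stands upright in the bridge over the wooden tray. Lift the slim straight wooden pusher off its hook and, with the pusher and not the hand, push the cartridge down and out of the bottom of the tube into the tray, then leave the pusher standing in the tube, collar fully down on the rim, and let go. Leave the other two utensils hanging and do not knock or shift the butter bell or the sugar shaker.

Things in the scene. Friction and masses are not known exactly. Their poses are not given: they have to be found in the camera images.
- pusher: Pale wooden pusher, 148 mm long, 60-130 g, hanging upright on a hook. Origin: centre of its lower end; z up its length, y across the handle's broad side. Upward: slim straight round shaft 18 mm thick, 72 mm long, end chamfered 3 mm; round collar 44 mm wide at 72-78 mm; flat handle 44 mm wide (y), 14 mm thick (x) up to 148 mm, pierced along x by an eye through which the hook passes.
- pusher_eye (a point): roof of the pusher's eye, 116 mm above its lower end: what rests on the hook. The eye is 26 mm wide and 33 mm high (83 to 116 mm above the lower end)
- pusher_grip (a point): middle of the pusher's solid grip block above the eye, 132 mm above its lower end; the block is 44 mm wide (y), 14 mm thick (x), from 116 to 148 mm
- pusher_collar (a point): centre of the underside of the pusher's collar, 72 mm above its lower end
- stand: Wooden hook stand, fixed. Origin: centre of its underside; three steel hooks point away from the robot, to its +x, at y = 105, 0, -105 mm. Foot plank 100 x 310 mm, 18 mm high; posts at y = +-145 mm; upright board 18 mm thick (x -9 to 9 mm), 310 mm wide, 115 to 160 mm high. To unhook a utensil raise it 14 to 24 mm (about 19), then draw it along the stand's +x by at least 40 mm.
- hook_a (a point): top of the bar of the hook at the stand's y = +105 mm, where a utensil hangs, 154 mm high, 27 mm out from the board's face. Each hook is an 8 mm round bar, level out to the stand's x = 60 mm, where it turns up; the tip's top is 166 mm high, its outer side at x = 64 mm
- hook_b (a point): the same of the middle hook
- hook_c (a point): the same of the hook at the stand's y = -105 mm
- muddler: Wooden muddler with the same stirrup handle as the pusher but a thick round head 44 mm in diameter and 45 mm long (too thick for the tube); 148 mm long, origin at the centre of its lower end, z up. Hangs on another hook; leave it.
- scraper: Wooden scraper with the same stirrup handle as the pusher but a flat blade 50 mm wide and 7 mm thick; 148 mm long, origin at the centre of its lower end, z up. Hangs on another hook; leave it.
- rig: Wooden tray with a bridge over it that holds the mill's upright steel tube; fixed. Origin: centre of the tray's underside, on the tube's axis; z up. Tray 170 (x) by 230 mm (y), rim 22 mm high, 8 mm thick. Posts 18 mm wide at y = +-95 mm carry a beam along y, 34 mm wide, 113 to 131 mm high.
- tube_mouth (a point): Centre of the tube's top rim, 150 mm high. Tube: outside 40 mm, bore 33 mm, open at both ends, bottom 80 mm high. Two spring clips (at the rig's +y and -y, 84 to 97 mm high) grip the cartridge; empty, they leave 23 mm for the pusher. With the collar on the rim the pusher's lower end is 78 mm high, just out of the tube's bottom.
- cartridge: Grey cylinder with a thin steel band, 30 mm in diameter, 60 mm long, 50-90 g, stuck in the tube, its top 10 to 20 mm below the rim, its lower end 0 to 10 mm out of the bottom. Origin: centre of its lower end, z up. A steady push of about 10 to 20 N moves it; it drops into the tray when its top passes below the clips (84 mm high).
- cartridge_mid (a point): middle of the cartridge
- butter_bell: White porcelain butter bell with knobbed lid, 104 mm in diameter, 104 mm high, origin at the centre of its underside. Stands a little way off on the hooks' side of the stand; leave it.
- sugar_shaker: Blue sugar shaker with steel top, 72 mm in diameter, 150 mm high, origin at the centre of its underside. Stands beside the tray, on the tray's +y side; leave it.
Not all that is in view belongs to the job. What is shaped like the pusher but black is not meant. There is more than one size of the cartridge; the one meant has the size given above.

How it is judged:
By the outcome, as a careful person would: the job done as asked, in the order asked, and still so for the second after the job is handed in, with the robot touching nothing.
It also fails if it takes over 51 s, if anything falls off the work surface, if the arm or the gripper's body presses on something with over 40 N, if the wrist force passes 120 N, or if a joint passes its speed limit or range.

## Working session

There is one attempt and no reset: what is moved stays moved. The work goes in short steps, Python scripts to look and compute and a shell command to move; the robot and the scene stay as the last step left them, time stands still between calls to the robot, and variables do not carry over. Pictures are saved under pics/ and viewed, on a budget of 10 in all, crops included, one or two more only if the job needs it, and the job is handed in when it is done.

```bash
mkdir -p pics; ls
python3 - <<'E'
from station import *
import cv2,numpy as np
o=get_obs();print(o)
for n in("scene","top"):
    im=read_camera(n);cv2.imwrite(f"pics/{n}0.png",im[:,:,::-1]);c=camera_info(n);print(n,{k:np.round(v,4).tolist() for k,v in c.items()})
print(camera_info("wrist"))
try: print(grasp_offset)
except Exception as e: print(e)
E
```

```text
pics
{'t': 0.0, 'q': array([ 1.02591491,  0.47782726,  0.02234082,  1.55644703, -0.01148644,
        1.10930016, -0.08308405]), 'joint_vel': array([-6.93380543e-04, -1.41767435e-03, -3.71791914e-04,  4.61291558e-06,
       -3.00301686e-04, -5.59933543e-04, -6.45803195e-04]), 'joint_torque': array([-9.80724035e-04, -5.96456945e+01,  1.60768602e+00, -2.81200325e+01,
        1.24619779e-02,  9.22837498e-03, -5.65417895e-05]), 'eef_pos': array([ 0.28527395, -0.61110163,  0.2303094 ]), 'tool_rot': array([-8.85331100e-04,  9.76242338e-01,  2.16679578e-01, -2.74008728e-04]), 'contact_force': array([ 0.38247189, -0.05869456, -0.53253969]), 'torque': array([-0.00495432,  0.01368288,  0.00967716]), 'gripper_width': 0.9976537909353954}
scene {'fx': 380.575, 'fy': 380.575, 'cx': 320.8041, 'cy': 204.2954, 'R': [[-0.8119, 0.5836, 0.013], [0.3717, 0.5341, -0.7594], [-0.4501, -0.6117, -0.6505]], 't': [0.4222, -0.1473, 1.2002]}
top {'fx': 371.5008, 'fy': 371.5008, 'cx': 318.2967, 'cy': 198.0647, 'R': [[-0.0171, -0.9997, 0.0158], [-0.9828, 0.0139, -0.184], [0.1837, -0.0186, -0.9828]], 't': [0.0388, 0.5603, 0.8446]}
{'fx': 297.09482966349464, 'fy': 297.09482966349464, 'cx': 317.2467856896524, 'cy': 195.8338313157538, 'mount': array([[-2.67452517e-05, -9.45019948e-01, -3.27012687e-01,
         8.45084020e-02],
       [ 9.99999672e-01,  2.39286221e-04, -7.73289553e-04,
         5.82606958e-04],
       [ 8.09023683e-04, -3.27012601e-01,  9.45019632e-01,
        -1.43698506e-01],
       [ 0.00000000e+00,  0.00000000e+00,  0.00000000e+00,
         1.00000000e+00]])}
0.0187
```

View pics/scene0.png

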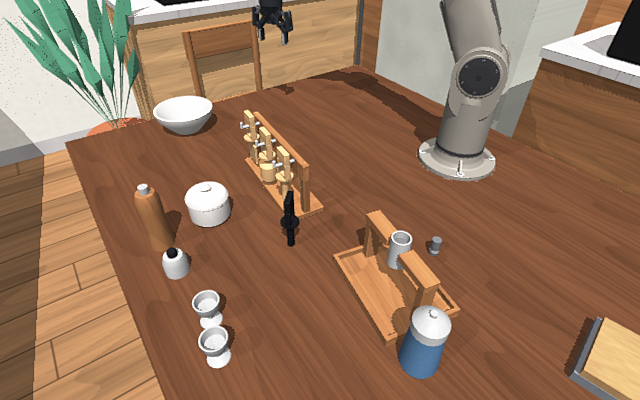

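View pics/top0.png

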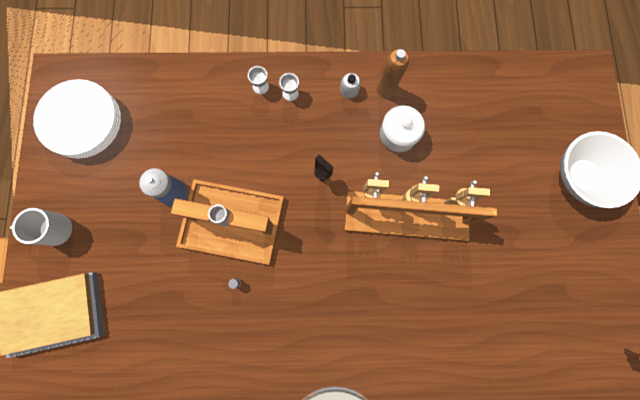

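Scene view: the stand's three hanging utensils are at about (252,130), (266,150) and (287,172). A black look-alike stands on the table at (290,218). The tube is at (399,245), and a small decoy cartridge is at (435,245). In the top view the stand runs from (347,215) to (495,212) and the tube mouth is at (218,214). Next I need a close crop of the utensils.

Run:
```python
import cv2,numpy as np
s=cv2.imread("pics/scene0.png")[100:220,230:330];t=cv2.imread("pics/top0.png")[165:275,165:505]
a=cv2.resize(s,None,fx=5,fy=5,interpolation=cv2.INTER_CUBIC)
s2=cv2.imread("pics/scene0.png")[200:350,330:460]
cv2.imwrite("pics/c1.png",np.hstack([a[:600,:],cv2.resize(s2,(300,346),interpolation=cv2.INTER_CUBIC) if 0 else np.zeros((600,1,3),np.uint8)]))
cv2.imwrite("pics/c2.png",cv2.resize(t,None,fx=2.35,fy=2.35,interpolation=cv2.INTER_CUBIC))
```

```text
(no output)
```

View pics/c1.png

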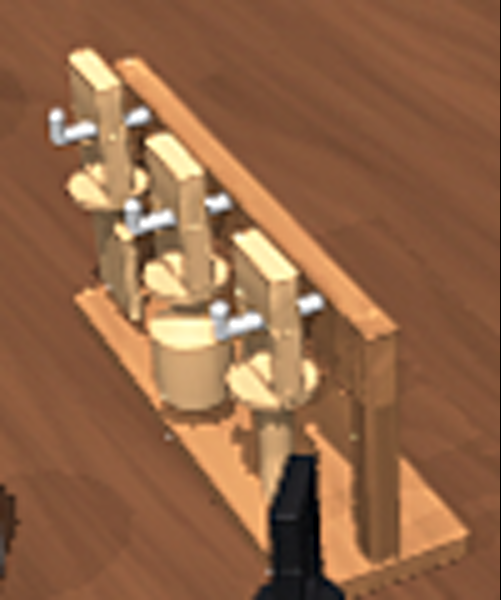

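View pics/c2.png

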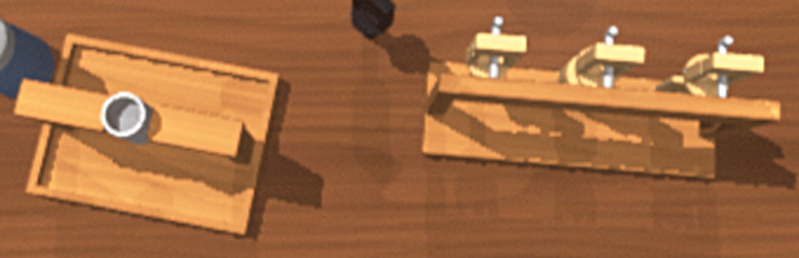

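```bash
cat > h.py <<'E'
import numpy as np, cv2
from station import *
from scipy.optimize import least_squares
def cam(n):
    c=camera_info(n);return np.array(c["R"]),np.array(c["t"]),c
def proj(n,X):
    R,t,c=cam(n);p=np.atleast_2d(X)@R.T+t
    return np.c_[c["fx"]*p[:,0]/p[:,2]+c["cx"],c["fy"]*p[:,1]/p[:,2]+c["cy"]]
def back(n,uv,z):
    R,t,c=cam(n);C=-R.T@t;d=R.T@np.array([(uv[0]-c["cx"])/c["fx"],(uv[1]-c["cy"])/c["fy"],1]);return C+d*(z-C[2])/d[2]
def w(p,L):
    L=np.array(L)/1000.;c,s=np.cos(p[2]),np.sin(p[2])
    return np.c_[p[0]+c*L[:,0]-s*L[:,1],p[1]+s*L[:,0]+c*L[:,1],L[:,2]]
def fit(obs,p0):
    def f(p):
        return np.concatenate([(proj(n,w(p,[L]))[0]-uv) for n,uv,L in obs])
    r=least_squares(f,p0,loss="soft_l1");return r.x,f(r.x).reshape(-1,2)
E
cat > m.py <<'E'
from h import *
np.set_printoptions(precision=4,suppress=True)
S=lambda u,v:("scene",np.array([230+u/5,100+v/5]))
T=lambda u,v:("top",np.array([165+u/2.35,165+v/2.35]))
st=[(*S(360,335),[9,155,160]),(*S(397,328),[-9,155,160]),(*S(118,62),[9,-155,160]),
 (*S(219,308),[60,105,166]),(*S(132,205),[60,0,166]),(*S(57,115),[60,-105,166]),(*S(467,538),[-50,155,18]),(*S(78,297),[50,-155,18]),
 (*T(440,75),[9,155,160]),(*T(780,102),[9,-155,160]),(*T(423,155),[-50,155,0]),(*T(714,178),[-50,-155,0]),
 (*T(498,18),[60,105,166]),(*T(613,30),[60,0,166]),(*T(726,40),[60,-105,166])]
p,r=fit(st,[.5,-.2,0.]);print("stand",p,np.degrees(p[2]));print(r.round(1).tolist())
rg=[(*T(68,35),[85,115,22]),(*T(281,75),[85,-115,22]),(*T(245,236),[-85,-115,22]),(*T(27,190),[-85,115,22]),(*T(126,115),[0,0,150]),("scene",np.array([400,239]),[0,0,150])]
q,r=fit(rg,[.45,.25,0.]);print("rig",q,np.degrees(q[2]));print(r.round(1).tolist())
print("pusher xy",w(p,[[36,105,38]]),"end out",w(p,[[86,105,38]]))
print("black base",back("scene",(290,242),0),"top",back("top",(321,163),.148))
print("bell knob",back("top",(406,121),.1),"shaker",back("top",(153,181),.15))
E
python3 m.py
```

```text
stand [ 0.5207 -0.1909 -0.1061] -6.081660771766579
[[0.9, -0.1], [0.4, -0.9], [-1.5, -1.0], [-0.5, -1.7], [-0.4, -1.9], [-0.4, -1.8], [0.6, -2.0], [-1.3, -2.0], [-1.1, -1.9], [-0.2, -0.1], [-2.1, -0.8], [-3.2, 0.6], [-0.4, 0.6], [-0.2, -0.1], [0.8, 0.1]]
rig [ 0.5117  0.2445 -0.2129] -12.198728418800265
[[0.5, -0.8], [-0.3, 0.0], [0.1, -0.5], [-0.1, 0.3], [-0.5, -0.2], [0.5, -3.3]]
pusher xy [[ 0.5677 -0.0903  0.038 ]] end out [[ 0.6174 -0.0956  0.038 ]]
black base [0.6205 0.0132 0.    ] top [0.6208 0.0246 0.148 ]
bell knob [ 0.7356 -0.1811  0.1   ] shaker [0.5847 0.3861 0.15  ]
```

```bash
python3 -m handwheel '[2,3,3,0,0,-5,1, 4,7,7,0,0,-10,1, 6,11,7,0,0,-15,1, 8,15,7,0,0,-20,1, 10,19,7,0,0,-25,1, 12,22,7,0,0,-31,1, 14,26,7,0,0,-31,1, 16,29,7,0,0,-31,1]' 110
python3 -m handwheel '[2,3.5,0,0,0,0,1, 4,7.5,0,0,0,0,1, 6,11.5,0,0,0,0,1, 8,15,0,0,0,0,1, 10,19,0,0,0,0,1, 12.2,23,0,0,0,0,1, 12.2,23,0,0,0,0,1, 12.2,23,0,0,0,0,1]'
python3 - <<'E'
from h import *
o=get_obs();im=read_camera("wrist");cv2.imwrite("pics/w1.png",im[:,:,::-1])
print(o["eef_pos"],o["tool_rot"],o["contact_force"],o["t"])
E
```

```text
t: 0.77
eef_pos: [0.4353, -0.3357, 0.3003]
tool_rot: [-0.001, 0.999, -0.052, -0.0]
contact_force: [1.3, 0.2, -0.2]
gripper_width: 1.007
t: 1.43
eef_pos: [0.5587, -0.1003, 0.2998]
tool_rot: [-0.002, 0.999, -0.048, -0.0]
contact_force: [0.1, -0.4, -0.2]
gripper_width: 1.002
[ 0.55873032 -0.10031352  0.29983442] [-1.93433221e-03  9.98826602e-01 -4.83895049e-02 -3.64390238e-04] [ 0.14170034 -0.42640431 -0.15531905] 1.4333
```

View pics/w1.png

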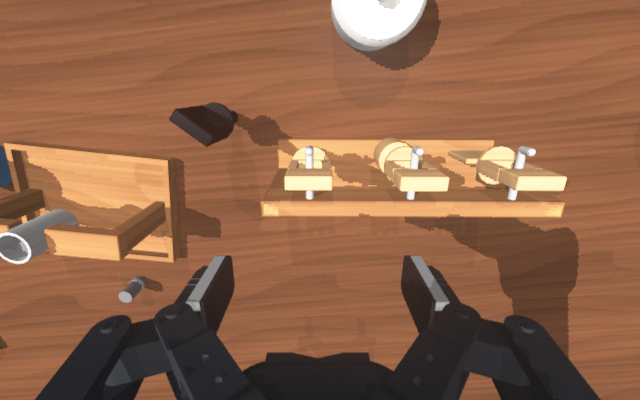

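Wrist view: the pusher handle is at (309,178) with its round slim-shaft collar above it, the muddler is at (420,178) and the scraper at (535,178). I'll enlarge the pusher and refine its pose.

```bash
cat >> h.py <<'E'
def wcam(pos,quat):
    from scipy.spatial.transform import Rotation as Q
    c=camera_info("wrist");M=np.array(c["mount"]);T=np.eye(4);T[:3,:3]=Q.from_quat(np.roll(quat,-1)).as_matrix();T[:3,3]=pos
    return T@M,c
def wback(W,c,uv,z):
    d=W[:3,:3]@np.array([(uv[0]-c["cx"])/c["fx"],(uv[1]-c["cy"])/c["fy"],1]);C=W[:3,3];return C+d*(z-C[2])/d[2]
def wproj(W,c,X):
    p=(np.atleast_2d(X)-W[:3,3])@W[:3,:3];return np.c_[c["fx"]*p[:,0]/p[:,2]+c["cx"],c["fy"]*p[:,1]/p[:,2]+c["cy"]]
E
python3 - <<'E'
from h import *
W,c=wcam([0.55873032,-0.10031352,0.29983442],[-1.93433221e-03,9.98826602e-01,-4.83895049e-02,-3.64390238e-04])
p=[.5207,-.1909,-.1061]
L=[[sx*7+36,105+sy*22,z] for z in(186,154) for sx in(-1,1) for sy in(-1,1)]+[[60,105,166],[9,155,160],[9,-155,160]]
print(wproj(W,c,w(p,L)).round(1).tolist())
a=cv2.imread("pics/w1.png")[130:225,255:355];cv2.imwrite("pics/c3.png",cv2.resize(a,None,fx=6,fy=6,interpolation=cv2.INTER_CUBIC))
E
```

```text
[[329.6, 190.4], [281.4, 189.9], [330.0, 175.6], [280.9, 175.1], [328.5, 180.6], [285.1, 180.2], [328.8, 167.1], [284.8, 166.7], [306.3, 152.3], [257.5, 200.4], [562.8, 203.6]]
```

View pics/c3.png

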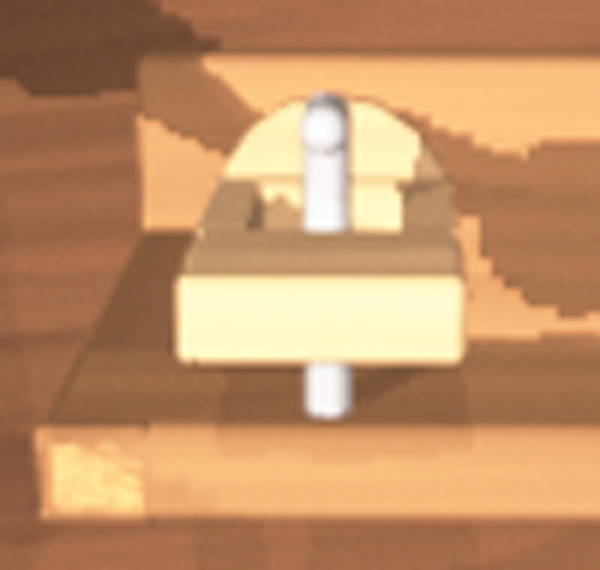

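Top face edges fit the stand pose to about 1 px in x and 3 px in y, so I set the pusher at about (0.568, -0.093). Now I descend and grip across the 44 mm width.

```bash
python3 -m handwheel '[0.9,0.8,-2,0,0,-0.6,1, 0.9,0.8,-5,0,0,-0.6,1, 0.9,0.8,-8,0,0,-0.6,1, 0.9,0.8,-10.5,0,0,-0.6,1, 0.9,0.8,-13,0,0,-0.6,1, 0.9,0.8,-14.5,0,0,-0.6,1, 0.9,0.8,-15.2,0,0,-0.6,1, 0.9,0.8,-15.2,0,0,-0.6,1]'
python3 -m handwheel '[0,0,0,0,0,0,0.7, 0,0,0,0,0,0,0.5, 0,0,0,0,0,0,0.4, 0,0,0,0,0,0,0.3, 0,0,0,0,0,0,0.3, 0,0,0,0,0,0,0.3, 0,0,0,0,0,0,0.3, 0,0,0,0,0,0,0.3]' 110
```

```text
t: 2.15
eef_pos: [0.5649, -0.0976, 0.1461]
tool_rot: [-0.001, 0.998, -0.057, -0.003]
contact_force: [0.2, 0.6, -0.5]
gripper_width: 0.999
t: 2.82
eef_pos: [0.5661, -0.0978, 0.1477]
tool_rot: [-0.001, 0.998, -0.057, -0.001]
contact_force: [0.5, -0.3, 6.3]
gripper_width: 0.497
```

```bash
python3 -m handwheel '[0,0,0.3,0,0,0,0.3, 0,0,0.7,0,0,0,0.3, 0,0,1.1,0,0,0,0.3, 0,0,1.5,0,0,0,0.3, 0,0,1.9,0,0,0,0.3, 0,0,1.9,0,0,0,0.3, 0,0,1.9,0,0,0,0.3]'
python3 - <<'E'
from h import *
o=get_obs();im=read_camera("wrist");s=read_camera("scene")
print(o["eef_pos"],o["tool_rot"],o["contact_force"])
a=cv2.resize(im[100:400,170:470],(400,400));b=cv2.resize(s[90:210,230:330],(400,480),interpolation=cv2.INTER_CUBIC)
c=np.zeros((480,800,3),np.uint8);c[:400,:400]=a;c[:,400:]=b;cv2.imwrite("pics/g1.png",c[:,:,::-1])
E
```

```text
t: 3.4
eef_pos: [0.5663, -0.0979, 0.1669]
tool_rot: [-0.0, 0.998, -0.057, -0.001]
contact_force: [0.6, -0.4, -0.6]
gripper_width: 0.498
[ 0.566253   -0.09785817  0.16693141] [-4.92147280e-04  9.98383157e-01 -5.68355187e-02 -7.44206283e-04] [ 0.57138796 -0.35219893 -0.60301142]
```

View pics/g1.png

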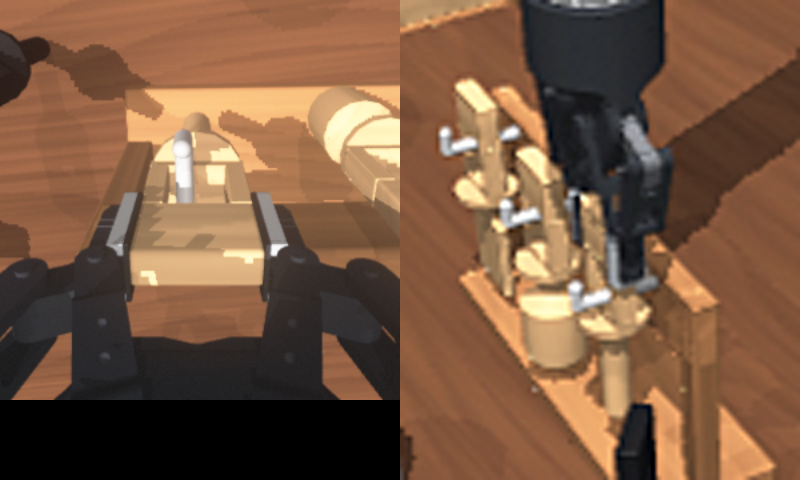

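The pusher is held square by its grip block, and the hook is clear inside the eye. I draw it out along the stand's +x, then lift.

```bash
python3 -m handwheel '[0.8,-0.1,0,0,0,0,0.3, 1.6,-0.2,0,0,0,0,0.3, 2.4,-0.3,0,0,0,0,0.3, 3.2,-0.3,0,0,0,0,0.3, 4,-0.4,0,0,0,0,0.3, 4.8,-0.5,0,0,0,0,0.3, 5.5,-0.6,0,0,0,0,0.3, 5.5,-0.6,0,0,0,0,0.3]'
python3 -m handwheel '[0,0,2,0,0,0,0.3, 0,0,5,0,0,0,0.3, 0,0,8,0,0,0,0.3, 0,0,11,0,0,0,0.3, 0,0,14,0,0,0,0.3, 0,0,17,0,0,0,0.3, 0,0,18,0,0,0,0.3, 0,0,18,0,0,0,0.3]'
```

```text
t: 4.17
eef_pos: [0.6226, -0.1039, 0.1664]
tool_rot: [-0.001, 0.998, -0.057, -0.001]
contact_force: [0.6, 0.1, -1.6]
gripper_width: 0.496
t: 4.83
eef_pos: [0.6239, -0.104, 0.3497]
tool_rot: [-0.0, 0.998, -0.057, 0.002]
contact_force: [0.2, 0.3, -0.7]
gripper_width: 0.497
```

```bash
python3 -m handwheel '[-1,3,0,0,0,0,0.3, -2,7,0,0,0,0,0.3, -3,11,0,0,0,0,0.3, -4.5,15,0,0,0,0,0.3, -6,19,0,0,0,0,0.3, -7.5,23,0,0,0,0,0.3, -9,27,0,0,0,0,0.3, -10,31,0,0,0,0,0.3]'
python3 -m handwheel '[-1.2,3.9,0,0,0,0,0.3, -1.2,3.9,-1,0,0,0,0.3, -1.2,3.9,-2.5,0,0,0,0.3, -1.2,3.9,-4,0,0,0,0.3, -1.2,3.9,-5,0,0,0,0.3, -1.2,3.9,-5,0,0,0,0.3, -1.2,3.9,-5,0,0,0,0.3, -1.2,3.9,-5,0,0,0,0.3]'
python3 - <<'E'
from h import *
o=get_obs();im=read_camera("wrist");s=read_camera("scene");t=read_camera("top")
cv2.imwrite("pics/w2.png",im[:,:,::-1]);cv2.imwrite("pics/s2.png",s[:,:,::-1]);cv2.imwrite("pics/t2.png",t[:,:,::-1])
print(o["eef_pos"],o["tool_rot"].tolist(),o["contact_force"])
a=cv2.resize(im[100:340,220:420],(500,600),interpolation=cv2.INTER_CUBIC);b=cv2.resize(s[140:290,365:440],(300,600),interpolation=cv2.INTER_CUBIC)
cv2.imwrite("pics/g2.png",np.hstack([a,b])[:,:,::-1])
E
```

```text
t: 5.5
eef_pos: [0.5225, 0.2033, 0.3476]
tool_rot: [0.001, 0.998, -0.057, 0.001]
contact_force: [1.3, -0.5, -1.8]
gripper_width: 0.501
t: 6.17
eef_pos: [0.5107, 0.2422, 0.2978]
tool_rot: [0.0, 0.998, -0.057, 0.001]
contact_force: [0.1, -0.1, -0.8]
gripper_width: 0.498
[0.51071864 0.24216706 0.29777586] [0.00039057633456739035, 0.9983653360374514, -0.05714712104639104, 0.0008424992953045227] [ 0.09463375 -0.0684311  -0.83599175]
```

View pics/g2.png

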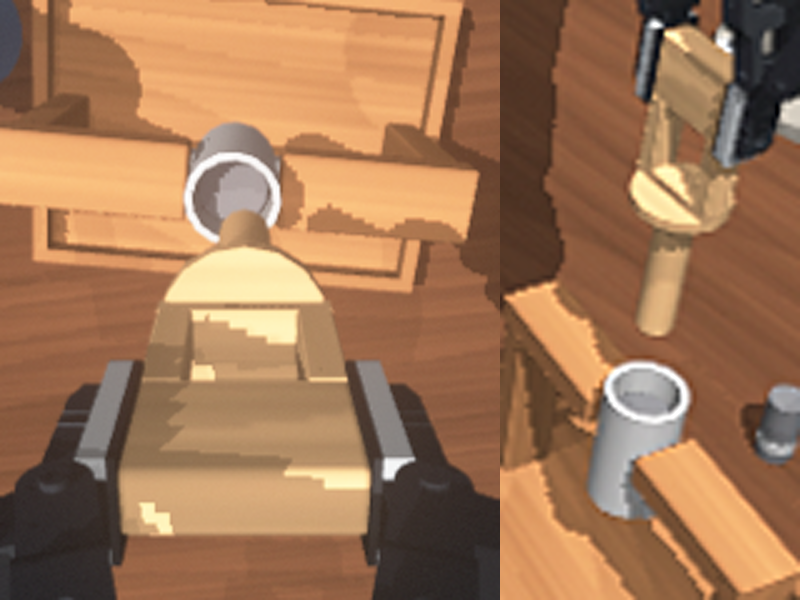

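The shaft hangs over the tube: tube ring centre is at wrist px (313.4,178.8) and scene px (401.6,238.1), and the shaft end is at scene px (403.8,221). Next I compare these with the model projection.

Run:
```python
from h import *
np.set_printoptions(precision=4,suppress=True)
pos=np.array([0.51071864,0.24216706,0.29777586]);q=[0.00039,0.99837,-0.05715,0.00084]
W,c=wcam(pos,q)
print("tube wrist",wback(W,c,(313.4,178.8),.15),"scene",back("scene",(401.6,238.1),.15),"top",back("top",(165+126/2.35,165+115/2.35),.15))
yaw=2*np.arctan2(-.05715,.99837)
for zb in(.184,.188,.192):
  P=[pos[0],pos[1],yaw]
  L=[[7,22,148],[7,-22,148],[-7,22,148],[-7,-22,148],[7,22,116],[7,-22,116],[22,0,78],[0,22,78],[0,-22,78],[0,0,0]]
  L=[[a,b,k+zb*1000] for a,b,k in L]
  uv=wproj(W,c,w(P,L));print(zb,((uv-[220,100])*2.5).round(0).tolist())
  s=proj("scene",w(P,L[-1:]+[[0,0,78+zb*1000]]+L[:4]));print("  scenecrop",((s-[365,140])*4+[500,0]).round(0).tolist())
```

```text
tube wrist [0.5135 0.2455 0.15  ] scene [0.5146 0.2503 0.15  ] top [0.5113 0.2435 0.15  ]
0.184 [[114.0, 456.0], [367.0, 456.0], [118.0, 523.0], [363.0, 523.0], [138.0, 366.0], [344.0, 367.0], [242.0, 242.0], [159.0, 320.0], [324.0, 320.0], [242.0, 229.0]]
  scenecrop [[651.0, 327.0], [679.0, 194.0], [731.0, 88.0], [659.0, 34.0], [759.0, 79.0], [686.0, 25.0]]
0.188 [[110.0, 471.0], [371.0, 471.0], [115.0, 538.0], [366.0, 538.0], [136.0, 376.0], [346.0, 376.0], [241.0, 247.0], [157.0, 327.0], [326.0, 327.0], [242.0, 232.0]]
  scenecrop [[652.0, 321.0], [680.0, 187.0], [733.0, 79.0], [661.0, 25.0], [761.0, 70.0], [688.0, 17.0]]
0.192 [[106.0, 486.0], [375.0, 486.0], [111.0, 555.0], [370.0, 555.0], [133.0, 386.0], [349.0, 386.0], [241.0, 253.0], [155.0, 334.0], [328.0, 334.0], [242.0, 236.0]]
  scenecrop [[654.0, 314.0], [682.0, 179.0], [735.0, 71.0], [662.0, 17.0], [763.0, 61.0], [689.0, 8.0]]
```

```bash
python3 -m handwheel '[0.15,0.2,0,0,0,0,0.3, 0.3,0.4,-0.5,0,0,0,0.3, 0.3,0.4,-1,0,0,0,0.3, 0.3,0.4,-1.7,0,0,0,0.3, 0.3,0.4,-2.3,0,0,0,0.3, 0.3,0.4,-2.8,0,0,0,0.3, 0.3,0.4,-2.8,0,0,0,0.3, 0.3,0.4,-2.8,0,0,0,0.3]'
python3 - <<'E'
from h import *
np.set_printoptions(precision=4,suppress=True)
o=get_obs();im=read_camera("wrist");s=read_camera("scene")
pos=o["eef_pos"];print(pos,o["tool_rot"],o["contact_force"])
a=cv2.resize(im[140:240,260:380],(480,400),interpolation=cv2.INTER_CUBIC);b=cv2.resize(s[190:270,370:430],(300,400),interpolation=cv2.INTER_CUBIC)
cv2.imwrite("pics/g3.png",np.hstack([a,b])[:,:,::-1])
W,c=wcam(pos,o["tool_rot"]);X=[[*pos[:2],pos[2]-.111],[*pos[:2],pos[2]-.111+.06],[*pos[:2],.15]]
print(((wproj(W,c,X)-[260,140])*4).round(1).tolist(),((proj("scene",X)-[370,190])*5+[480,0]).round(1).tolist())
E
```

```text
t: 6.98
eef_pos: [0.5137, 0.2463, 0.2699]
tool_rot: [0.0, 0.998, -0.057, 0.001]
contact_force: [-0.0, -0.3, -0.1]
gripper_width: 0.498
[0.5137 0.2463 0.2699] [ 0.0004  0.9984 -0.057   0.001 ] [-0.0228 -0.3017 -0.0758]
[[227.5, 209.8], [226.8, 315.8], [227.5, 197.8]] [[635.7, 216.6], [661.0, 96.8], [632.1, 233.3]]
```

View pics/g3.png

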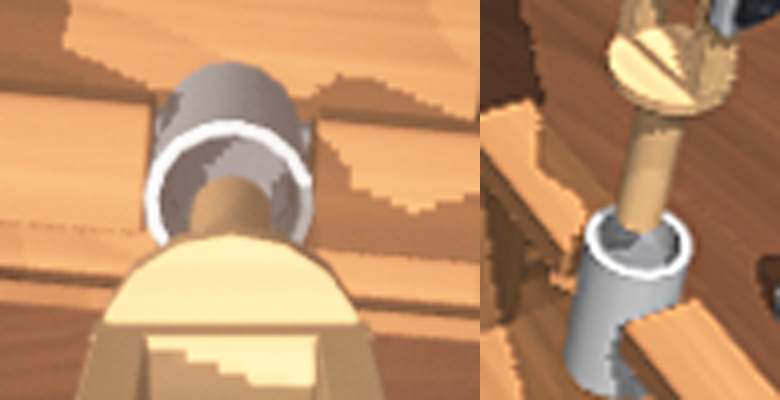

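The alignment is good: the shaft and ring centres agree within about 1 mm in both views. I push down steadily.

```bash
python3 -m handwheel '[0,0,-0.4,0,0,0,0.3, 0,0,-0.8,0,0,0,0.3, 0,0,-1.2,0,0,0,0.3, 0,0,-1.6,0,0,0,0.3, 0,0,-2,0,0,0,0.3, 0,0,-2.3,0,0,0,0.3, 0,0,-2.6,0,0,0,0.3, 0,0,-2.9,0,0,0,0.3]' 120
python3 -m handwheel '[0,0,-0.3,0,0,0,0.3, 0,0,-0.6,0,0,0,0.3, 0,0,-0.9,0,0,0,0.3, 0,0,-1.2,0,0,0,0.3, 0,0,-1.5,0,0,0,0.3, 0,0,-1.8,0,0,0,0.3, 0,0,-2.1,0,0,0,0.3, 0,0,-2.1,0,0,0,0.3]'
```

```text
t: 7.75
eef_pos: [0.5153, 0.2471, 0.2433]
tool_rot: [-0.001, 0.998, -0.057, 0.003]
contact_force: [-2.1, -1.6, 18.3]
gripper_width: 0.499
t: 8.42
eef_pos: [0.5158, 0.2469, 0.2247]
tool_rot: [-0.001, 0.998, -0.057, 0.004]
contact_force: [-3.8, -3.6, 15.0]
gripper_width: 0.499
```

```bash
python3 -m handwheel '[-0.2,-0.1,-0.3,0,0,0,0.3, -0.2,-0.1,-0.6,0,0,0,0.3, -0.2,-0.1,-0.9,0,0,0,0.3, -0.2,-0.1,-1.2,0,0,0,0.3, -0.2,-0.1,-1.5,0,0,0,0.3, -0.2,-0.1,-1.8,0,0,0,0.3, -0.2,-0.1,-2.1,0,0,0,0.3, -0.2,-0.1,-2.2,0,0,0,0.3]'
```

```text
t: 9.08
eef_pos: [0.5152, 0.2465, 0.2056]
tool_rot: [-0.001, 0.998, -0.058, 0.006]
contact_force: [-2.6, -2.9, 17.2]
gripper_width: 0.5
```

```bash
python3 -m handwheel '[-0.1,-0.1,-0.3,0,0,0,0.3, -0.2,-0.2,-0.6,0,0,0,0.3, -0.2,-0.2,-0.9,0,0,0,0.3, -0.2,-0.2,-1.2,0,0,0,0.3, -0.2,-0.2,-1.5,0,0,0,0.3, -0.2,-0.2,-1.7,0,0,0,0.3, -0.2,-0.2,-1.8,0,0,0,0.3, -0.2,-0.2,-1.8,0,0,0,0.3]'
```

```text
t: 9.75
eef_pos: [0.5135, 0.2446, 0.1881]
tool_rot: [-0.001, 0.998, -0.058, 0.006]
contact_force: [-1.5, -0.8, 4.3]
gripper_width: 0.494
```

```bash
python3 -m handwheel '[0,0,-0.2,0,0,0,0.3, 0,0,-0.4,0,0,0,0.3, 0,0,-0.6,0,0,0,0.3, 0,0,-0.6,0,0,0,0.3]'
python3 - <<'E'
from h import *
o=get_obs();im=read_camera("wrist");s=read_camera("scene")
print(o["eef_pos"],o["contact_force"])
a=cv2.resize(im[100:400,170:470],(400,400));b=cv2.resize(s[170:350,320:470],(400,480),interpolation=cv2.INTER_CUBIC)
c=np.zeros((480,800,3),np.uint8);c[:400,:400]=a;c[:,400:]=b;cv2.imwrite("pics/g4.png",c[:,:,::-1])
E
```

```text
t: 10.08
eef_pos: [0.5141, 0.2447, 0.1877]
tool_rot: [-0.001, 0.998, -0.058, 0.007]
contact_force: [-13.9, -8.4, 44.2]
gripper_width: 0.494
[0.51414914 0.24473829 0.18771587] [-13.86235028  -8.39694502  44.1952577 ]
```

View pics/g4.png

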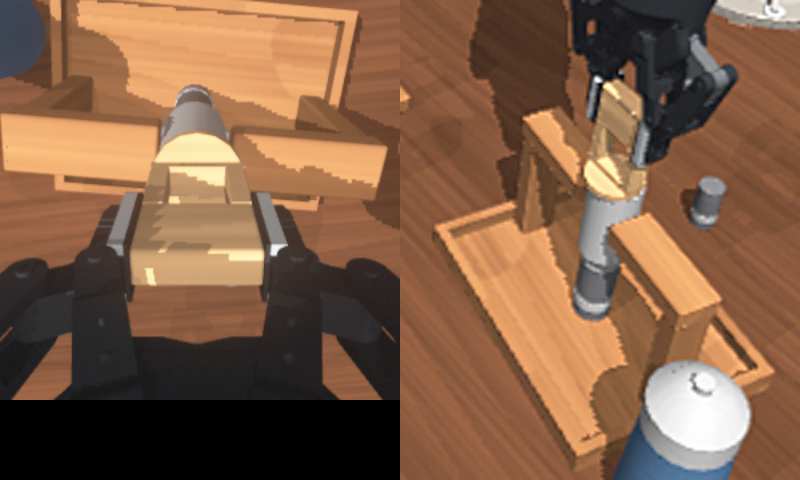

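The collar is seated: it stops hard at 44 N with no further motion. The cartridge stands in the tray under the tube. I relax the force, open and retreat.

```bash
python3 -m handwheel '[0,0,0,0,0,0,0.3, 0,0,0,0,0,0,0.3, 0,0,0,0,0,0,0.6, 0,0,0,0,0,0,0.8, 0,0,0,0,0,0,1, 0,0,0,0,0,0,1, 0,0,0,0,0,0,1, 0,0,0,0,0,0,1]'
python3 -m handwheel '[0,0,1,0,0,0,1, 0,0,3,0,0,0,1, 0,0,5,0,0,0,1, 0,0,8,0,0,0,1, 0,0,11,0,0,0,1, 0,0,14,0,0,0,1, -2,-3,16,0,0,0,1, -4,-6,17,0,0,0,1]'
python3 -m handwheel '[-3,-4,0,0,0,0,1, -6,-8,0,0,0,0,1, -6,-8,0,0,0,0,1, -6,-8,0,0,0,0,1, -6,-8,0,0,0,0,1]'
python3 - <<'E'
from h import *
s=read_camera("scene");t=read_camera("top")
a=s[80:380,130:480];b=t[60:280,130:510]
cv2.imwrite("pics/g5.png",np.hstack([cv2.resize(a,(500,429)),cv2.resize(b[:,:230][:, :],(300,287))] if 0 else [cv2.resize(a,(700,600),interpolation=cv2.INTER_CUBIC)])[:,:,::-1]);cv2.imwrite("pics/t5.png",t[:,:,::-1])
t0=cv2.imread("pics/top0.png")[:,:,::-1];s0=cv2.imread("pics/scene0.png")[:,:,::-1]
d=lambda x,y,r:np.abs(x[r].astype(int)-y[r]).mean()
print("bell top",d(t,t0,np.s_[105:150,380:425]),"shaker top",d(t,t0,np.s_[165:205,138:170]),"bell scene",d(s,s0,np.s_[180:226,184:230]),"shaker scene",d(s,s0,np.s_[305:380,400:450]),"black scene",d(s,s0,np.s_[190:248,280:300]),"others",d(s,s0,np.s_[105:180,235:278]))
E
```

```text
t: 10.85
eef_pos: [0.5141, 0.2446, 0.1873]
tool_rot: [-0.001, 0.998, -0.058, 0.007]
contact_force: [0.3, 0.3, 0.4]
gripper_width: 0.997
t: 11.52
eef_pos: [0.4746, 0.1863, 0.361]
tool_rot: [-0.003, 0.998, -0.056, 0.009]
contact_force: [0.5, -1.5, -0.1]
gripper_width: 1.001
t: 11.93
eef_pos: [0.4145, 0.1059, 0.3621]
tool_rot: [-0.003, 0.998, -0.057, 0.01]
contact_force: [-0.2, -0.2, 0.7]
gripper_width: 0.999
bell top 4.956872427983539 shaker top 10.047135416666666 bell scene 1.1083805923125394 shaker scene 1.3362666666666667 black scene 3.4054597701149425 others 2.258811369509044
```

View pics/g5.png

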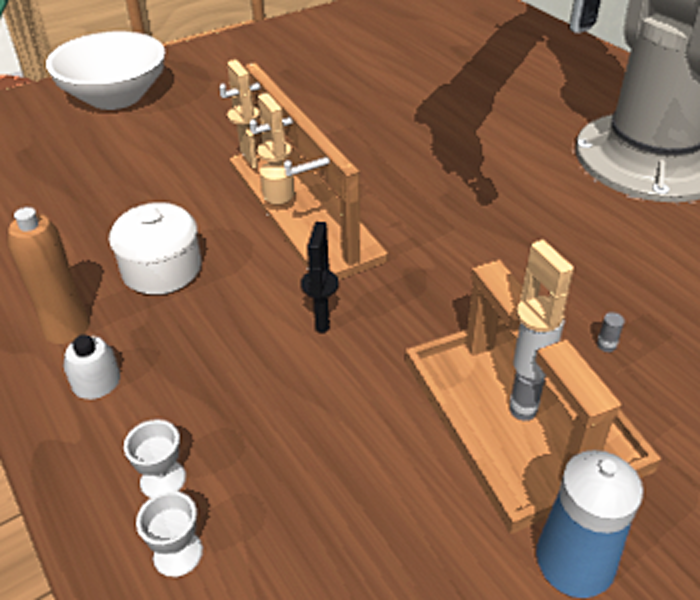

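The picture shows the pusher upright with its collar on the rim, the cartridge in the tray, and the other two utensils still hanging. The bell and shaker are unchanged in the scene view.

```bash
python3 -c "
from station import *
print(hand_in())"
```

```text
the job is handed in; nothing more can be done
None
```

The cartridge is out of the tube and standing in the tray. The pusher is in the tube with its collar down on the rim, and the gripper has let go and moved clear. I handed the job in at about 12 s of the 51 s allowed.

- **Pusher:** I took it off the hook at the stand's y = +105 mm, gripping its solid block across the 44 mm width. I pushed the cartridge down with it at about 15–18 N until it dropped.
- **Collar:** it stopped hard on the rim at 44 N wrist force with no further travel. This was a deliberate push through the pusher, well under the 120 N wrist limit.
- **Last checks:** the final scene picture shows the pusher upright, the cartridge in the tray and the muddler and scraper still hanging. The butter bell and sugar shaker look unmoved there, and wrist force after letting go was about 0.
- **One disagreement:** comparing the top camera's before and after pictures gave larger differences around the bell (5 grey levels) and shaker (10) than the scene camera did (about 1). I put that down to the arm or its shadow, but did not look at the top picture to confirm it.

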